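# Swap the kit pieces back to their own plates

## Robot

A 6-joint arm with a two-finger parallel gripper is mounted at the origin on the work surface. World frame = base frame: x ahead of the robot, y to its left, z up, the work surface at z = 0. Lengths are in m, angles in rad, forces in N, time in s.
With the tool pointing down it reaches from about 0.35 to 0.8 m from the base axis. Payload 7.3 kg.
Tool frame: the origin (TCP) lies midway between the tips of the shut fingers; the grasp point (between the pads) lies 19 mm behind it; z points along the fingers, y is the line along which they close (so a half turn about z gives the same grasp; the last joint's range is limited). The gripper opens to 85 mm and grips with 20 to 120 N. Pads are 22 mm wide; open, the fingers measure 114 mm over their backs; the gripper's body (76 mm by 85 mm) begins 54 mm behind the grasp point. The pads swing forward as they close: fully open they stand 13 mm farther back than shut.
Start: joints at [-1.272, 0.342, 1.524, -0, 1.275, -0.146], TCP at [0.226, -0.474, 0.231] pointing down, gripper open.
Joint ranges: [-2.53, 2.53], [-0.77, 2.02], [0.04, 2.7], [-1, 4.14], [0.28, 2.66], [-3.11, 3.11]. Speed limits (rad/s): [2.57, 2.57, 3.14, 3.14, 3.14, 3.14].

## Interface

Orientations are given as a unit quaternion [x, y, z, w].
In Python, from bench import manip gives the robot as it stands.
- The arm moves only by the shell command python3 -m creep 'ROWS'. ROWS is JSON, a list of rows, each an object with "translation": the shift along the tool's x, y, z as a fraction of full scale, a list of three; "rot": the turn, a rotation vector about the tool's x, y, z as a fraction of full scale, a list of three; "claw": the gripper command: -1 is shut, 1 is fully open, values between are in proportion. In form: [{"translation": [dx, dy, dz], "rot": [wx, wy, wz], "claw": claw}, ...]. A call has 1 to 8 rows; each row is the pose to reach, as a shift and turn from the pose commanded when the call began, along the tool's axes at that moment; what a row does not reach only later rows make up. Full scale, the value 1, is 0.15 m for a shift and 120 degrees for a turn. A row lasts 1/10 s, in which the tool goes at most 50 mm and 8.59 degrees, less where a joint would pass 70% of its speed; a pose out of reach is approached as far as the arm can. A call with a number of a shift or a turn outside -1 to 1 is refused whole. A call with a gripper value outside its range is refused whole. The fingers move at their own pace and stop on an object; the grip force is fixed at half the most. Time passes only in rows, so rows that repeat a pose let the fingers close. It gives the time, the measured TCP pose, the force, the opening and the grip force at its end, in the units of the state.
- manip.get_obs(): the state, without advancing time (a new reading comes with each control period).
- manip.grab_frame(name): name is "side" or "top" or "wrist"; returns the picture (480x640x3 uint8, red, green, blue); there is no depth.
- manip.get_calibration(name): a dict with "camera_matrix" (3x3 intrinsics, pixels), "distortion" ([k1, k2, p1, p2, k3] as OpenCV has them; the pictures are not rectified), "R" (3x3) and "t" (3): a world point X has camera coordinates R X + t; the wrist camera has in their place "hand_eye" (4x4, takes a point from camera to tool coordinates, whose origin is the TCP and whose axes are the flange's). Camera axes: x right, y down, z forward; pixel columns grow to the right and rows downward; lengths in m; the calibration is good to about 2 mm. A picture is of the moment at which its call begins: read the wrist's pose just before it. get_calibration takes no time and is no camera call.
- manip.finish_job(): hands the job in; it is judged then, once.
Trained networks look in the newest picture that a camera, given by its name, has taken for a name from the list of things; names that differ only in an ending like _2 or _b are one class to them, and where a whole thing is asked for, a point or a joint stands for the part that bears it (a point fixed in the world has none). Each returns a list of dicts, best first, with "conf" (0 to 1); they miss things now and then, are a little off and sometimes report something else, mostly with a low value. They report only what shows in the picture. A call takes as long as a camera call. They do not tell look-alikes from the thing itself.
- manip.spot_in(query, camera): "rect" ([centre column, centre row, width, height] in pixels, round what is visible of it).
- manip.tip_of(query, camera): "centre" ([column, row] in pixels: a listed point, or the origin of a listed thing).
The state is a dict: "time_s": time; "joint_positions": joint angles; "dq": joint speeds; "effort": joint torques, N m; "tcp_pos": TCP position; "tcp_rot": TCP orientation; "contact_force": force on the tool from outside, world axes, zero at the start; "wrist_torque": the same for the moment, N m; "grip_width": opening from 0.0 (shut) to 1.0 (fully open); "grasp_force": force on a finger pad.
Only numpy, scipy, OpenCV 4.12 (cv2) and the standard library are available. Lean on these libraries where they do the work, as an engineer would, in place of code of your own. Each camera call takes 0.05 s, during which the arm holds its last target. There are 200 camera calls.

## Task

The four kit pieces (large hex socket, small hex socket, bronze bushing, orange thread protector cap) stand on each other's plates: bring each to the plate that carries its own sample part (large bolt head, small bolt head, smooth shaft end, threaded pipe end), upright, centred on the seat circle and let go. Make room by parking a piece on the blank plate's seat circle, let go of there too, and never rest a piece on the bare counter. Set the pieces down, do not drop them; the blank plate ends empty.

Things in the scene. Friction and masses are not known exactly. Their poses are not given: they have to be found in the camera images.
- large_socket_center (a point): the large hex socket: upright steel cylinder 48 across, 52 high, hex mouth up, about 0.4 kg. Point at its centre, 26 above its foot; z is its axis, up. Sizes in mm. All four start upright on each other's plates, near the seat centres.
- small_socket_center (a point): the small hex socket: upright steel cylinder 30 across, 46 high, hex mouth up, about 0.14 kg. Point at its centre, 23 above its foot; z is its axis, up. Sizes in mm. All four start upright on each other's plates, near the seat centres.
- bushing_center (a point): the bronze bushing: a tube 38 across and 40 high with a 26 bore, standing on its 50 across, 6 high flange, about 0.2 kg. Point at its centre, 20 above its foot; z is its axis, up. Sizes in mm. All four start upright on each other's plates, near the seat centres.
- cap_center (a point): the squat orange plastic thread protector cap: ribbed, 57 across, 32 high, chamfered at the top, about 0.05 kg. Point at its centre, 16 above its foot; z is its axis, up. Sizes in mm. All four start upright on each other's plates, near the seat centres.
- plate_large_seat (a point): a dark grey steel kit plate, 126 mm long, 80 wide and 10 thick, fixed to the counter, with a flat seat marked by a pale circle 64 across; the sample at its far end is a large hex bolt head (34 over the flats, 16 high): home of the large socket. The point is the centre of the seat circle on the plate's top face (10 above the counter); z is up, x points along the plate towards its far end. The sample's axis lies 60 from the seat centre along +x.
- plate_small_seat (a point): a dark grey steel kit plate, 126 mm long, 80 wide and 10 thick, fixed to the counter, with a flat seat marked by a pale circle 64 across; the sample at its far end is a small hex bolt head (17 over the flats, 12 high): home of the small socket. The point is the centre of the seat circle on the plate's top face (10 above the counter); z is up, x points along the plate towards its far end. The sample's axis lies 60 from the seat centre along +x.
- plate_shaft_seat (a point): a dark grey steel kit plate, 126 mm long, 80 wide and 10 thick, fixed to the counter, with a flat seat marked by a pale circle 64 across; the sample at its far end is a smooth solid round shaft end (24 across, 28 high): home of the bushing. The point is the centre of the seat circle on the plate's top face (10 above the counter); z is up, x points along the plate towards its far end. The sample's axis lies 60 from the seat centre along +x.
- plate_port_seat (a point): a dark grey steel kit plate, 126 mm long, 80 wide and 10 thick, fixed to the counter, with a flat seat marked by a pale circle 64 across; the sample at its far end is a threaded pipe end with a dark bore (40 across, 15 high): home of the cap. The point is the centre of the seat circle on the plate's top face (10 above the counter); z is up, x points along the plate towards its far end. The sample's axis lies 60 from the seat centre along +x.
- plate_blank_seat (a point): a dark grey steel kit plate, 126 mm long, 80 wide and 10 thick, fixed to the counter, with a flat seat marked by a pale circle 64 across; it carries no sample: the parking place, empty at the start. The point is the centre of the seat circle on the plate's top face (10 above the counter); z is up, x points along the plate towards its far end.
Mind the look-alikes: they are no part of the job. What is shaped like the part that bears bushing_center but green or yellow is not meant.

How it is judged:
By the outcome, as a careful person would: the job done as asked, in the order asked, and still so for the second after the job is handed in, with the robot touching nothing.
It also fails if it takes over 144 s, if anything falls off the work surface, if the arm or the gripper's body presses on something with over 40 N, if the wrist force passes 120 N, or if a joint passes its speed limit or range.

## Working session

There is one attempt and no reset: what is moved stays moved. The work goes in short steps, Python scripts to look and compute and a shell command to move; the robot and the scene stay as the last step left them, time stands still between calls to the robot, and variables do not carry over. Pictures are saved under pics/ and viewed, at most 15 in all, crops included, and the job is handed in when it is done.

```bash
mkdir -p pics
cat > h.py <<'E'
import numpy as np,cv2,json
from bench import manip
from scipy.spatial.transform import Rotation as Ro
def shot(n,f=None):
    o=manip.get_obs(); im=manip.grab_frame(n)
    if f: cv2.imwrite('pics/'+f,im[:,:,::-1])
    return o,im
def cam(n,o=None):
    c=manip.get_calibration(n);K=np.array(c['camera_matrix']);D=np.array(c['distortion'])
    if 'R' in c: return K,D,np.array(c['R']),np.array(c['t'])
    H=np.array(c['hand_eye']);T=np.eye(4);T[:3,:3]=Ro.from_quat(o['tcp_rot']).as_matrix();T[:3,3]=o['tcp_pos']
    M=np.linalg.inv(T@H);return K,D,M[:3,:3],M[:3,3]
def world(n,px,z,o=None):
    K,D,R,t=cam(n,o);p=cv2.undistortPoints(np.array([[px]],float),K,D)[0,0]
    d=R.T@np.array([p[0],p[1],1]);c=-R.T@t
    return c+d*(z-c[2])/d[2]
def proj(n,X,o=None):
    K,D,R,t=cam(n,o);return cv2.projectPoints(np.array([X],float),cv2.Rodrigues(R)[0],t,K,D)[0][0,0]
E
python3 - <<'E'
from h import *
o,_=shot('top','top0.png');shot('side','side0.png')
print({k:np.round(v,3) for k,v in o.items()})
for n in ['top','side']:
  K,D,R,t=cam(n);print(n,-R.T@t)
Z=dict(large_socket_center=.036,small_socket_center=.033,bushing_center=.03,cap_center=.026,plate_large_seat=.01,plate_small_seat=.01,plate_shaft_seat=.01,plate_port_seat=.01,plate_blank_seat=.01)
for q,z in Z.items():
  for n in ['top','side']:
    for d in manip.tip_of(q,n)[:3]:
      print(q,n,round(d['conf'],2),np.round(d['centre'],0),np.round(world(n,d['centre'],z),3)[:2])
E
```

```text
{'time_s': np.float64(0.0), 'joint_positions': array([-1.272,  0.343,  1.525, -0.   ,  1.275, -0.146]), 'dq': array([ 0.002, -0.   ,  0.002, -0.   ,  0.   ,  0.001]), 'effort': array([-0.0000e+00, -4.3368e+01, -2.4601e+01, -0.0000e+00,  8.0000e-03,
       -0.0000e+00]), 'tcp_pos': array([ 0.226, -0.474,  0.231]), 'tcp_rot': array([ 0.975,  0.221, -0.   , -0.001]), 'contact_force': array([ 0.242, -0.186,  0.176]), 'wrist_torque': array([0.028, 0.011, 0.032]), 'grasp_force': np.float64(0.0), 'grip_width': np.float64(1.002)}
top [ 0.35286965 -0.09460196  1.36233501]
side [0.20116907 0.67611834 0.77507988]
large_socket_center top 0.83 [231. 247.] [0.467 0.142]
large_socket_center side 0.78 [266. 328.] [0.469 0.149]
small_socket_center top 0.64 [181. 210.] [0.552 0.261]
small_socket_center side 0.93 [197. 372.] [0.544 0.274]
small_socket_center side 0.22 [298. 184.] [ 0.568 -0.292]
bushing_center top 0.89 [460. 201.] [ 0.584 -0.384]
bushing_center top 0.88 [488. 240.] [ 0.494 -0.448]
bushing_center top 0.8 [496. 204.] [ 0.578 -0.466]
bushing_center side 0.64 [363. 242.] [ 0.363 -0.141]
bu
[... 194 characters left out ...]
009]
plate_large_seat top 0.6 [178. 212.] [0.551 0.275]
plate_large_seat top 0.42 [234. 246.] [0.472 0.141]
plate_large_seat side 0.72 [240. 266.] [ 0.593 -0.004]
plate_large_seat side 0.62 [194. 374.] [0.556 0.268]
plate_small_seat top 0.86 [234. 242.] [0.482 0.142]
plate_small_seat side 0.81 [264. 333.] [0.475 0.143]
plate_small_seat side 0.39 [242. 261.] [ 0.596 -0.018]
plate_shaft_seat top 0.63 [297. 196.] [ 0.594 -0.004]
plate_shaft_seat side 0.89 [240. 267.] [ 0.592 -0.   ]
plate_port_seat top 0.71 [415. 210.] [ 0.564 -0.283]
plate_port_seat side 0.97 [301. 193.] [ 0.559 -0.287]
plate_blank_seat top 0.88 [356. 240.] [ 0.49  -0.145]
plate_blank_seat side 0.84 [312. 233.] [ 0.485 -0.153]
```

View pics/top0.png

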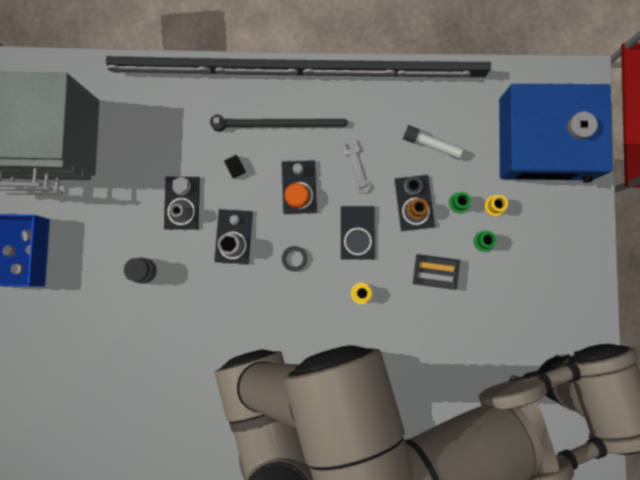

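View pics/side0.png

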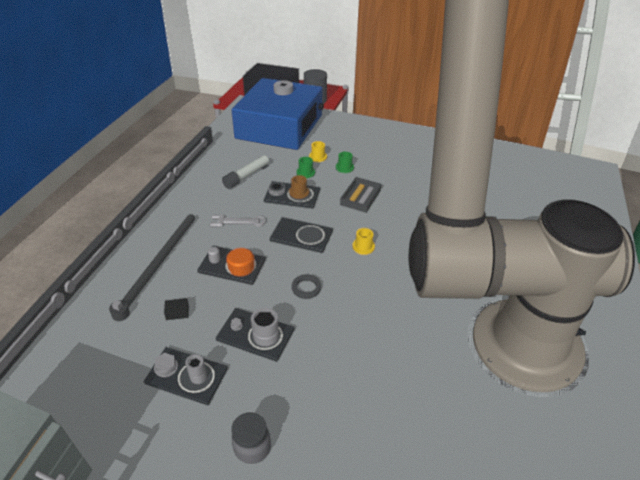

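Top view: the plates are A at (181,203), B at (234,237), C at (298,187), D at (415,203) and the blank E at (357,233).
- **A:** large bolt head, carries the small socket (181,210).
- **B:** small bolt head, carries the large socket (231,245).
- **C:** shaft end, carries the cap (297,195).
- **D:** pipe end, carries the bushing (416,209).

Bushing candidates are bronze (416,209), green (460,201), green (488,240), yellow (496,204) and yellow (361,293). By the description I choose the bronze one, and will check it in a wrist close-up.

```bash
python3 -m creep '[{"translation":[0,0,0],"rot":[0,0,0.2125],"claw":1},{"translation":[0,0,0],"rot":[0,0,0.2125],"claw":1},{"translation":[0,0,0],"rot":[0,0,0.2125],"claw":1},{"translation":[0,0,0],"rot":[0,0,0.2125],"claw":1}]'
python3 -m creep '[{"translation":[1,-0.64,0],"rot":[0,0,0],"claw":1},{"translation":[1,-0.64,0],"rot":[0,0,0],"claw":1},{"translation":[1,-0.64,0],"rot":[0,0,0],"claw":1},{"translation":[1,-0.64,0],"rot":[0,0,0],"claw":1},{"translation":[1,-0.64,0],"rot":[0,0,0],"claw":1}]'
python3 -m creep '[{"translation":[0.7,-0.64,0],"rot":[0,0,0],"claw":1},{"translation":[0.7,-0.64,0],"rot":[0,0,0],"claw":1},{"translation":[0.7,-0.64,0],"rot":[0,0,0],"claw":1},{"translation":[0.7,-0.64,0],"rot":[0,0,0],"claw":1},{"translation":[0.7,-0.64,0],"rot":[0,0,0],"claw":1}]'
python3 - <<'E'
from h import *
o,_=shot('wrist','w0.png');print(np.round(o['joint_positions'],2),o['tcp_pos'],o['tcp_rot'],o['time_s'])
print(np.round(manip.get_calibration('wrist')['hand_eye'],3))
print(proj('wrist',[.564,-.283,.01],o),proj('wrist',[.49,-.145,.01],o))
E
```

```text
time_s: 1.4
tcp_pos: [0.2259, -0.4739, 0.2313]
tcp_rot: [1.0, -0.001, 0.0, 0.0]
contact_force: [-0.2, -0.3, -0.7]
grip_width: 1.001
grasp_force: 0.0
time_s: 1.9
tcp_pos: [0.3786, -0.3758, 0.2313]
tcp_rot: [1.0, 0.004, 0.0, -0.0]
contact_force: [0.6, -0.3, -0.2]
grip_width: 0.998
grasp_force: 0.0
time_s: 2.4
tcp_pos: [0.4809, -0.282, 0.2311]
tcp_rot: [1.0, 0.002, -0.0, 0.0]
contact_force: [-0.5, 0.0, 0.3]
grip_width: 0.998
grasp_force: 0.0
[-0.67  0.4   1.43 -0.    1.31  0.9 ] [ 0.4808506  -0.28201537  0.23111974] [ 9.99998251e-01  1.83113364e-03 -3.26281330e-04  1.95195521e-04] 2.4
[[ 0.001 -0.952 -0.307  0.079]
 [ 1.     0.     0.001  0.001]
 [-0.001 -0.307  0.952 -0.142]
 [ 0.     0.     0.     1.   ]]
[325.38930098 126.51433525] [201.85763333 195.91721263]
```

View pics/w0.png

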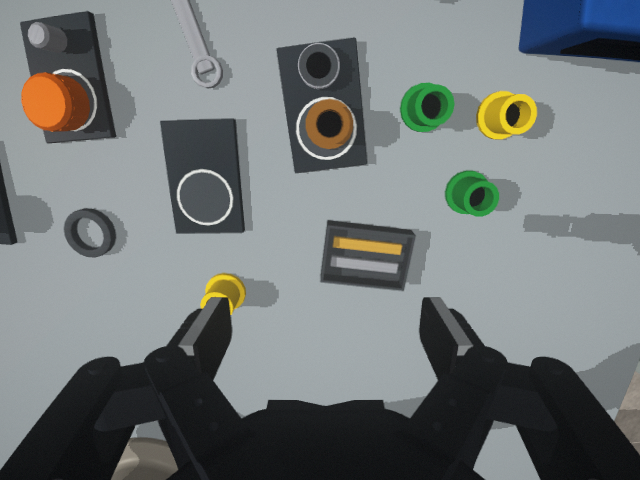

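The wrist view shows the bronze bushing (328,122) beside the dark-bored pipe end (319,65), so that choice is confirmed. Greens and yellows stand apart. The blank ring is at (205,197), and the cap and shaft are at top left. Next I view the left plates and fit the rings.

```bash
cat >> h.py <<'E'
from scipy.optimize import least_squares
def ring(im,o,c,n='wrist'):
    m=(im.min(2)>195)
    ys,xs=np.nonzero(m)
    P=[]
    K,D,R,t=cam(n,o);p=cv2.undistortPoints(np.stack([xs,ys],1).astype(float)[:,None],K,D)[:,0]
    d=np.c_[p,np.ones(len(p))]@R; cc=-R.T@t
    P=(cc+d*((.01-cc[2])/d[:,2])[:,None])[:,:2]
    c=np.array(c,float)
    for w in (.015,.008,.004):
        r=np.linalg.norm(P-c,axis=1);q=P[abs(r-.031)<w]
        if len(q)<20: return None
        s=least_squares(lambda v:np.linalg.norm(q-v[:2],axis=1)-v[2],[*c,.031],loss='soft_l1',f_scale=.001);c=s.x[:2]
    return np.round(s.x,4),len(q)
E
python3 - <<'E'
from h import *
im=cv2.imread('pics/w0.png')[:,:,::-1];o=manip.get_obs()
for n,c in dict(D=(.564,-.283),E=(.49,-.145),C=(.594,-.004)).items(): print(n,ring(im,o,c))
for q,z in (('bushing_center',.03),('cap_center',.026)):
  for d in manip.tip_of(q,'wrist'): print(q,round(d['conf'],2),np.round(d['centre']),world('wrist',d['centre'],z,o).round(4))
E
python3 -m creep '[{"translation":[-0.1,-1,0],"rot":[0,0,0],"claw":1},{"translation":[-0.1,-1,0],"rot":[0,0,0],"claw":1},{"translation":[-0.1,-1,0],"rot":[0,0,0],"claw":1},{"translation":[-0.1,-1,0],"rot":[0,0,0],"claw":1}]'
python3 -m creep '[{"translation":[-0.2,-1,0],"rot":[0,0,0],"claw":1},{"translation":[-0.2,-1,0],"rot":[0,0,0],"claw":1},{"translation":[-0.2,-1,0],"rot":[0,0,0],"claw":1},{"translation":[-0.2,-1,0],"rot":[0,0,0],"claw":1}]'
python3 -m creep '[{"translation":[-0.2,-1,0],"rot":[0,0,0],"claw":1},{"translation":[-0.2,-1,0],"rot":[0,0,0],"claw":1},{"translation":[-0.2,-1,0],"rot":[0,0,0],"claw":1},{"translation":[-0.2,-1,0],"rot":[0,0,0],"claw":1},{"translation":[-0.2,-1,0],"rot":[0,0,0],"claw":1}]'
python3 - <<'E'
from h import *
o,im=shot('wrist','w1.png');print(np.round(o['joint_positions'],2),o['tcp_pos'],o['time_s'])
for n,c in dict(A=(.551,.272),B=(.48,.142),C=(.594,-.004)).items(): print(n,ring(im,o,c))
for q,z in (('large_socket_center',.036),('small_socket_center',.033),('cap_center',.026)):
  for d in manip.tip_of(q,'wrist'): print(q,round(d['conf'],2),np.round(d['centre']),world('wrist',d['centre'],z,o).round(4))
E
```

```text
D (array([ 0.5615, -0.2846,  0.0304]), 283)
E (array([ 0.4879, -0.1482,  0.0302]), 318)
C (array([ 0.5921, -0.0089,  0.0331]), 70)
bushing_center 0.92 [430. 106.] [ 0.5833 -0.3863  0.03  ]
bushing_center 0.74 [512. 118.] [ 0.5743 -0.4716  0.03  ]
bushing_center 0.63 [477. 194.] [ 0.4963 -0.4453  0.03  ]
bushing_center 0.63 [218. 299.] [ 0.3712 -0.159   0.03  ]
bushing_center 0.56 [329. 123.] [ 0.5666 -0.2873  0.03  ]
cap_center 0.57 [54. 99.] [ 0.5949 -0.0057  0.026 ]
time_s: 2.95
tcp_pos: [0.4644, -0.1284, 0.2317]
tcp_rot: [1.0, 0.001, -0.0, -0.001]
contact_force: [-0.0, 0.3, 1.1]
grip_width: 0.997
grasp_force: 0.0
time_s: 3.35
tcp_pos: [0.4346, 0.0209, 0.2316]
tcp_rot: [1.0, 0.002, -0.0, -0.001]
contact_force: [0.3, -1.5, 0.2]
grip_width: 1.001
grasp_force: 0.0
time_s: 3.85
tcp_pos: [0.4065, 0.1676, 0.2313]
tcp_rot: [1.0, 0.001, 0.0, 0.0]
contact_force: [0.2, -0.6, 1.3]
grip_width: 0.997
grasp_force: 0.0
[ 0.22  0.19  1.74 -0.    1.22  1.79] [0.40653206 0.16764487 0.23132245] 3.85
A (array([0.5524, 0.27  , 0.0303]), 300)
B (array([0.474 , 0.1458, 0.0303]), 204)
C None
large_socket_center 0.69 [343. 147.] [0.4702 0.149  0.036 ]
small_socket_center 0.62 [216.  63.] [0.5486 0.2695 0.033 ]
cap_center 0.78 [504.  13.] [ 0.5966 -0.0026  0.026 ]
```

View pics/w1.png

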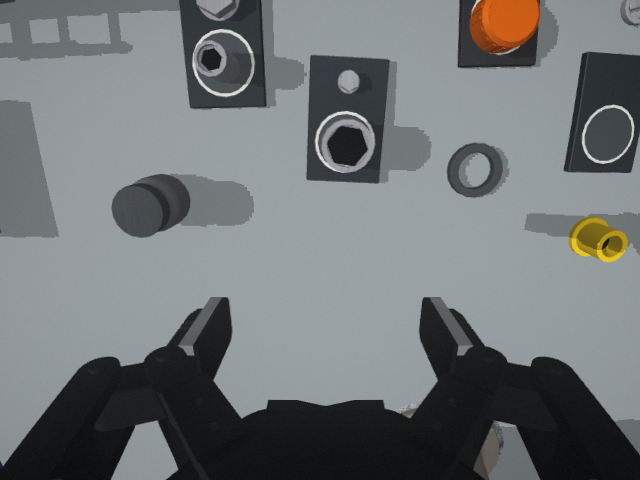

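The view shows the large socket mouth at (348,146) on the small-bolt plate, the small socket mouth at (210,59) on the large-bolt plate, and the orange cap at the top right. The dark cylinder (150,205) and the ring (475,170) are clutter.

```bash
python3 - <<'E'
from h import *
o=manip.get_obs()
print(world('wrist',(348,146),.062,o),world('wrist',(210,59),.056,o))
E
python3 -m creep '[{"translation":[0.427,0.124,0.8],"rot":[0,0,0],"claw":1},{"translation":[0.427,0.124,0.8],"rot":[0,0,0],"claw":1},{"translation":[0.427,0.124,0.8],"rot":[0,0,0],"claw":1},{"translation":[0.427,0.124,0.8],"rot":[0,0,0],"claw":1},{"translation":[0.427,0.124,0.8],"rot":[0,0,0],"claw":1}]'
python3 - <<'E'
from h import *
o,im=shot('wrist','w2.png');print(o['tcp_pos'])
E
```

```text
[0.47247193 0.14417583 0.062     ] [0.5481137  0.26614224 0.056     ]
time_s: 4.55
tcp_pos: [0.4701, 0.1482, 0.1112]
tcp_rot: [1.0, -0.001, -0.001, 0.0]
contact_force: [0.1, 0.4, 0.6]
grip_width: 0.999
grasp_force: 0.0
[0.47012812 0.14818511 0.11120453]
```

View pics/w2.png

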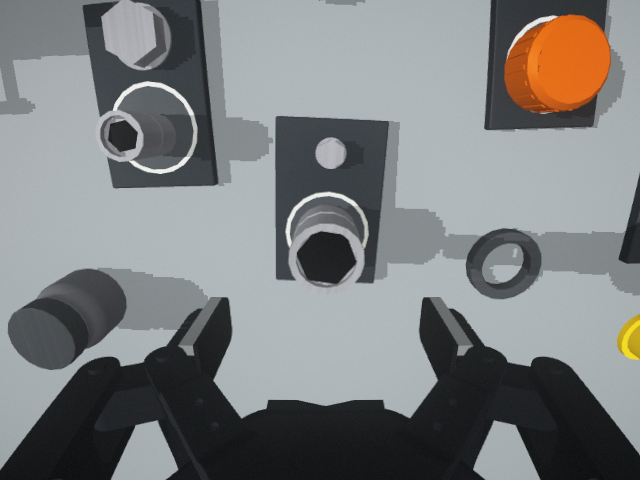

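The mouth is at (326,257), centred between the pads (columns 230 and 422). I check its x and then go down.

```bash
python3 - <<'E'
from h import *
o=manip.get_obs();im=cv2.imread('pics/w2.png')[:,:,::-1]
print(world('wrist',(326,257),.062,o),world('wrist',(123,136),.056,o),world('wrist',(570,60),.042,o))
for n,c in dict(A=(.5524,.27),B=(.474,.1458),C=(.593,-.005)).items(): print(n,ring(im,o,c))
E
python3 -m creep '[{"translation":[0,0,0.6],"rot":[0,0,0],"claw":1},{"translation":[0,0,0.6],"rot":[0,0,0],"claw":1},{"translation":[0,0,0.6],"rot":[0,0,0],"claw":1},{"translation":[0,0,0.6],"rot":[0,0,0],"claw":1}]'
```

```text
[0.47433746 0.14731536 0.062     ] [0.54837454 0.26719208 0.056     ] [ 0.59370341 -0.00095818  0.042     ]
A (array([0.5526, 0.2712, 0.0304]), 652)
B (array([0.4741, 0.1465, 0.0304]), 382)
C None
time_s: 5.0
tcp_pos: [0.4708, 0.1496, 0.0232]
tcp_rot: [1.0, -0.0, 0.001, -0.0]
contact_force: [0.7, -0.1, 0.7]
grip_width: 1.002
grasp_force: 0.0
```

```bash
python3 -m creep '[{"translation":[0.018,0.01,0],"rot":[0,0,0],"claw":1},{"translation":[0.018,0.01,0],"rot":[0,0,0],"claw":-1},{"translation":[0.018,0.01,0],"rot":[0,0,0],"claw":-1},{"translation":[0.018,0.01,0],"rot":[0,0,0],"claw":-1},{"translation":[0.018,0.01,0],"rot":[0,0,0],"claw":-1},{"translation":[0.018,0.01,0],"rot":[0,0,0],"claw":-1},{"translation":[0.018,0.01,0],"rot":[0,0,0],"claw":-1},{"translation":[0.018,0.01,0],"rot":[0,0,0],"claw":-1}]'
```

```text
time_s: 5.8
tcp_pos: [0.4735, 0.1479, 0.0226]
tcp_rot: [1.0, -0.0, 0.001, 0.0]
contact_force: [-0.7, -0.4, 10.1]
grip_width: 0.552
grasp_force: 60.5
```

Gripped at about 47 mm, as expected for 48. Lift and carry it to the blank plate.

```bash
python3 -m creep '[{"translation":[0,0,-0.15],"rot":[0,0,0],"claw":-1},{"translation":[0,0,-0.5],"rot":[0,0,0],"claw":-1},{"translation":[0,0,-0.5],"rot":[0,0,0],"claw":-1},{"translation":[0,0,-0.5],"rot":[0,0,0],"claw":-1}]'
python3 -m creep '[{"translation":[0.048,0.33,0],"rot":[0,0,0],"claw":-1},{"translation":[0.048,0.66,0],"rot":[0,0,0],"claw":-1},{"translation":[0.048,0.987,0],"rot":[0,0,0],"claw":-1},{"translation":[0.048,0.987,0],"rot":[0,0,0],"claw":-1}]'
python3 -m creep '[{"translation":[0.048,0.33,0],"rot":[0,0,0],"claw":-1},{"translation":[0.048,0.66,0],"rot":[0,0,0],"claw":-1},{"translation":[0.048,0.987,0],"rot":[0,0,0],"claw":-1},{"translation":[0.048,0.987,0],"rot":[0,0,0],"claw":-1},{"translation":[0.048,0.987,0],"rot":[0,0,0],"claw":-1}]'
python3 - <<'E'
from h import *
o,im=shot('wrist','w3.png');print(o['tcp_pos'],o['grip_width'])
for n,c in dict(E=(.4879,-.1482),C=(.593,-.005),D=(.5615,-.2846)).items(): print(n,ring(im,o,c))
E
```

```text
time_s: 6.2
tcp_pos: [0.4732, 0.148, 0.0971]
tcp_rot: [1.0, -0.0, 0.001, -0.0]
contact_force: [-1.1, -0.6, -4.7]
grip_width: 0.545
grasp_force: 63.3
time_s: 6.6
tcp_pos: [0.4789, -0.0052, 0.0945]
tcp_rot: [1.0, -0.003, -0.002, 0.001]
contact_force: [-0.4, 1.0, -3.5]
grip_width: 0.553
grasp_force: 63.7
time_s: 7.1
tcp_pos: [0.4859, -0.1484, 0.0945]
tcp_rot: [1.0, -0.002, -0.002, -0.001]
contact_force: [-0.3, 0.3, -3.5]
grip_width: 0.55
grasp_force: 64.3
[ 0.48586623 -0.14841717  0.09446605] 0.5498194702750356
E (array([ 0.488 , -0.1475,  0.0302]), 794)
C (array([ 0.594 , -0.0058,  0.0305]), 118)
D (array([ 0.5619, -0.2835,  0.0303]), 847)
```

View pics/w3.png

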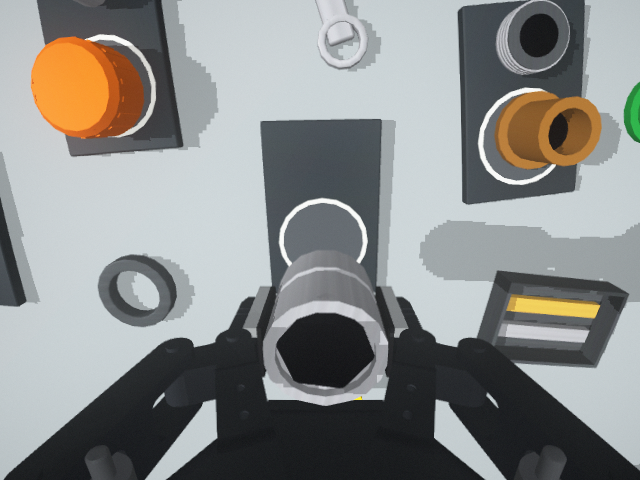

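The socket hangs upright in the pads, mouth at (325,350), with the blank ring at (323,240) ahead. Lower it.

```bash
python3 -m creep '[{"translation":[0.013,-0.003,0.2],"rot":[0,0,0],"claw":-1},{"translation":[0.013,-0.003,0.35],"rot":[0,0,0],"claw":-1},{"translation":[0.013,-0.003,0.44],"rot":[0,0,0],"claw":-1},{"translation":[0.013,-0.003,0.46],"rot":[0,0,0],"claw":-1},{"translation":[0.013,-0.003,0.46],"rot":[0,0,0],"claw":-1},{"translation":[0.013,-0.003,0.46],"rot":[0,0,0],"claw":-1}]'
```

```text
time_s: 7.75
tcp_pos: [0.4896, -0.1472, 0.0279]
tcp_rot: [1.0, 0.0, 0.0, 0.0]
contact_force: [-0.1, -0.7, -3.4]
grip_width: 0.544
grasp_force: 64.3
```

```bash
python3 -m creep '[{"translation":[-0.008,0,0.015],"rot":[0,0,0],"claw":-1},{"translation":[-0.008,0,0.025],"rot":[0,0,0],"claw":-1},{"translation":[-0.008,0,0.033],"rot":[0,0,0],"claw":-1},{"translation":[-0.008,0,0.033],"rot":[0,0,0],"claw":-1}]'
```

```text
time_s: 8.15
tcp_pos: [0.488, -0.1479, 0.0227]
tcp_rot: [1.0, -0.0, 0.0, 0.0]
contact_force: [-1.0, 1.3, -0.4]
grip_width: 0.546
grasp_force: 64.9
```

```bash
python3 -m creep '[{"translation":[0,0,0.005],"rot":[0,0,0],"claw":-1},{"translation":[0,0,0.005],"rot":[0,0,0],"claw":1},{"translation":[0,0,0.005],"rot":[0,0,0],"claw":1},{"translation":[0,0,0.005],"rot":[0,0,0],"claw":1},{"translation":[0,0,0.005],"rot":[0,0,0],"claw":1},{"translation":[0,0,0.005],"rot":[0,0,0],"claw":1}]'
python3 -m creep '[{"translation":[0,0,-0.33],"rot":[0,0,0],"claw":1},{"translation":[0,0,-0.66],"rot":[0,0,0],"claw":1},{"translation":[0,0,-0.66],"rot":[0,0,0],"claw":1},{"translation":[0,0,-0.66],"rot":[0,0,0],"claw":1}]'
python3 - <<'E'
from h import *
o,im=shot('wrist','w4.png');print(o['tcp_pos'],o['grip_width'])
print(ring(im,o,(.488,-.1478)))
for d in manip.tip_of('large_socket_center','wrist'): print(d,world('wrist',d['centre'],.036,o))
E
python3 -m creep '[{"translation":[0.1,-1,0],"rot":[0,0,0],"claw":1},{"translation":[0.1,-1,0],"rot":[0,0,0],"claw":1},{"translation":[0.1,-1,0],"rot":[0,0,0],"claw":1},{"translation":[0.1,-1,0],"rot":[0,0,0],"claw":1}]'
python3 -m creep '[{"translation":[0.1,-1,0],"rot":[0,0,0],"claw":1},{"translation":[0.1,-1,0],"rot":[0,0,0],"claw":1},{"translation":[0.1,-1,0],"rot":[0,0,0],"claw":1},{"translation":[0.1,-1,0],"rot":[0,0,0],"claw":1}]'
python3 -m creep '[{"translation":[0,-0.767,0],"rot":[0,0,0],"claw":1},{"translation":[0,-0.767,0],"rot":[0,0,0],"claw":1},{"translation":[0,-0.767,0],"rot":[0,0,0],"claw":1},{"translation":[0,-0.767,0],"rot":[0,0,0],"claw":1}]'
python3 - <<'E'
from h import *
o,im=shot('wrist','w5.png');print(o['tcp_pos'],o['grip_width'])
print(ring(im,o,(.5525,.2705)))
for d in manip.tip_of('small_socket_center','wrist'): print(d,world('wrist',d['centre'],.033,o))
E
```

```text
time_s: 8.75
tcp_pos: [0.4879, -0.1478, 0.0216]
tcp_rot: [1.0, -0.0, 0.0, 0.0]
contact_force: [0.4, -0.5, 0.4]
grip_width: 1.0
grasp_force: 0.0
time_s: 9.15
tcp_pos: [0.4884, -0.148, 0.1217]
tcp_rot: [1.0, -0.0, 0.001, 0.001]
contact_force: [-0.0, -0.5, 0.1]
grip_width: 1.007
grasp_force: 0.0
[ 0.48841501 -0.14798566  0.12166736] 1.0067677142731566
(array([ 0.4881, -0.1475,  0.0302]), 377)
{'centre': [322.5, 247.7], 'conf': 0.72} [ 0.4858695  -0.14706325  0.036     ]
time_s: 9.65
tcp_pos: [0.5017, 0.0074, 0.1189]
tcp_rot: [1.0, 0.003, -0.002, -0.001]
contact_force: [0.7, -0.4, 0.3]
grip_width: 1.002
grasp_force: 0.0
time_s: 10.05
tcp_pos: [0.5173, 0.1567, 0.119]
tcp_rot: [1.0, 0.002, -0.001, -0.0]
contact_force: [0.3, -0.1, 0.4]
grip_width: 0.995
grasp_force: 0.0
time_s: 10.45
tcp_pos: [0.5174, 0.268, 0.1191]
tcp_rot: [1.0, 0.001, -0.001, 0.001]
contact_force: [0.5, -0.1, 0.5]
grip_width: 1.001
grasp_force: 0.0
[0.51739239 0.26798685 0.1190554 ] 1.0008367670772715
(array([0.5522, 0.2698, 0.0303]), 617)
{'centre': [324.3, 200.7], 'conf': 0.86} [0.54931242 0.26768564 0.033     ]
```

View pics/w5.png

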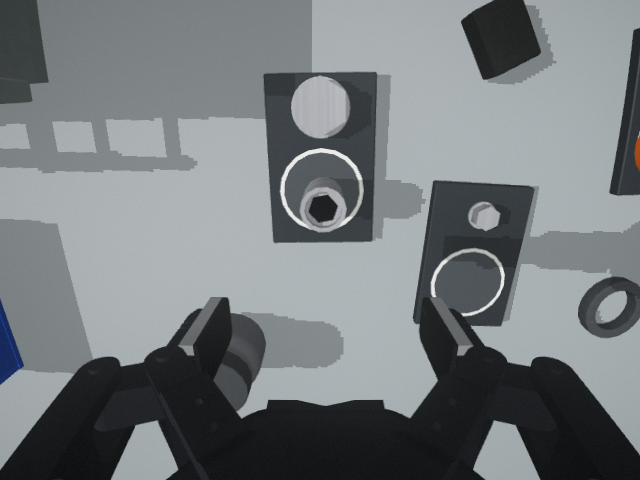

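The image shows the small socket mouth at (323,208) inside ring A, and the empty ring B at (468,282). Descend, grip and lift, with ring B fitted too.

```bash
python3 - <<'E'
from h import *
o=manip.get_obs();im=cv2.imread('pics/w5.png')[:,:,::-1]
print(world('wrist',(323,208.5),.056,o),ring(im,o,(.474,.146)))
E
python3 -m creep '[{"translation":[0.209,0.001,0.3],"rot":[0,0,0],"claw":1},{"translation":[0.209,0.001,0.3],"rot":[0,0,0],"claw":1},{"translation":[0.209,0.001,0.673],"rot":[0,0,0],"claw":1},{"translation":[0.209,0.001,0.673],"rot":[0,0,0],"claw":1},{"translation":[0.209,0.001,0.673],"rot":[0,0,0],"claw":1},{"translation":[0.209,0.001,0.673],"rot":[0,0,0],"claw":1}]'
```

```text
[0.54934872 0.26615624 0.056     ] (array([0.4739, 0.1436, 0.0303]), 298)
time_s: 11.15
tcp_pos: [0.5504, 0.2669, 0.0217]
tcp_rot: [1.0, -0.0, 0.001, -0.0]
contact_force: [0.1, 0.2, -0.1]
grip_width: 1.0
grasp_force: 0.0
```

```bash
python3 -m creep '[{"translation":[-0.007,0,0.01],"rot":[0,0,0],"claw":1},{"translation":[-0.007,0,0.01],"rot":[0,0,0],"claw":-1},{"translation":[-0.007,0,0.01],"rot":[0,0,0],"claw":-1},{"translation":[-0.007,0,0.01],"rot":[0,0,0],"claw":-1},{"translation":[-0.007,0,0.01],"rot":[0,0,0],"claw":-1},{"translation":[-0.007,0,0.01],"rot":[0,0,0],"claw":-1},{"translation":[-0.007,0,0.01],"rot":[0,0,0],"claw":-1},{"translation":[-0.007,0,0.01],"rot":[0,0,0],"claw":-1}]'
python3 -m creep '[{"translation":[0,0,-0.15],"rot":[0,0,0],"claw":-1},{"translation":[0,0,-0.5],"rot":[0,0,0],"claw":-1},{"translation":[0,0,-0.5],"rot":[0,0,0],"claw":-1},{"translation":[0,0,-0.5],"rot":[0,0,0],"claw":-1}]'
python3 -m creep '[{"translation":[-0.5,0.3,0],"rot":[0,0,0],"claw":-1},{"translation":[-0.5,0.6,0],"rot":[0,0,0],"claw":-1},{"translation":[-0.5,0.805,0],"rot":[0,0,0],"claw":-1},{"translation":[-0.5,0.805,0],"rot":[0,0,0],"claw":-1},{"translation":[-0.5,0.805,0],"rot":[0,0,0],"claw":-1}]'
python3 - <<'E'
from h import *
o,im=shot('wrist','w6.png');print(o['tcp_pos'],o['grip_width'])
print(ring(im,o,(.474,.1458)))
E
```

```text
time_s: 11.95
tcp_pos: [0.5486, 0.2674, 0.0187]
tcp_rot: [1.0, -0.0, 0.0, -0.0]
contact_force: [-0.3, 0.3, 5.7]
grip_width: 0.337
grasp_force: 59.0
time_s: 12.35
tcp_pos: [0.5488, 0.2673, 0.0941]
tcp_rot: [1.0, -0.0, 0.001, -0.0]
contact_force: [0.3, -1.2, -2.4]
grip_width: 0.338
grasp_force: 59.4
time_s: 12.85
tcp_pos: [0.4724, 0.1452, 0.0919]
tcp_rot: [1.0, -0.001, -0.001, 0.0]
contact_force: [0.4, 1.2, -1.8]
grip_width: 0.333
grasp_force: 59.8
[0.47238354 0.14521539 0.09194177] 0.33308397405195034
(array([0.4739, 0.146 , 0.0302]), 846)
```

View pics/w6.png

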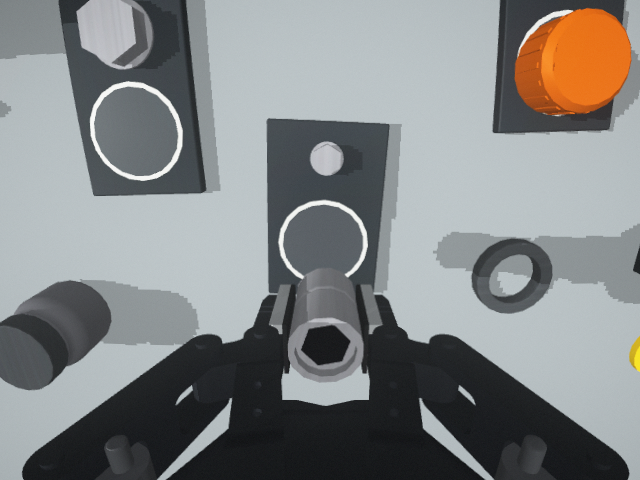

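The small socket is held upright, mouth at (326,345), with ring B at (323,242). Lower it.

```bash
python3 -m creep '[{"translation":[0.007,-0.005,0.2],"rot":[0,0,0],"claw":-1},{"translation":[0.007,-0.005,0.35],"rot":[0,0,0],"claw":-1},{"translation":[0.007,-0.005,0.45],"rot":[0,0,0],"claw":-1},{"translation":[0.007,-0.005,0.46],"rot":[0,0,0],"claw":-1},{"translation":[0.007,-0.005,0.465],"rot":[0,0,0],"claw":-1},{"translation":[0.007,-0.005,0.465],"rot":[0,0,0],"claw":-1},{"translation":[0.007,-0.005,0.465],"rot":[0,0,0],"claw":-1}]'
```

```text
time_s: 13.6
tcp_pos: [0.4749, 0.1475, 0.0241]
tcp_rot: [1.0, 0.0, 0.001, -0.0]
contact_force: [-0.1, 0.2, -1.4]
grip_width: 0.339
grasp_force: 59.8
```

```bash
python3 -m creep '[{"translation":[-0.007,0.009,0.015],"rot":[0,0,0],"claw":-1},{"translation":[-0.007,0.009,0.027],"rot":[0,0,0],"claw":-1},{"translation":[-0.007,0.009,0.036],"rot":[0,0,0],"claw":-1},{"translation":[-0.007,0.009,0.036],"rot":[0,0,0],"claw":-1},{"translation":[-0.007,0.009,0.036],"rot":[0,0,0],"claw":-1}]'
```

```text
time_s: 14.1
tcp_pos: [0.4733, 0.1457, 0.0187]
tcp_rot: [1.0, -0.0, 0.0, 0.0]
contact_force: [-2.4, -0.8, 6.2]
grip_width: 0.335
grasp_force: 60.8
```

```bash
python3 -m creep '[{"translation":[0,0,-0.003],"rot":[0,0,0],"claw":-1},{"translation":[0,0,-0.003],"rot":[0,0,0],"claw":1},{"translation":[0,0,-0.003],"rot":[0,0,0],"claw":1},{"translation":[0,0,-0.003],"rot":[0,0,0],"claw":1},{"translation":[0,0,-0.003],"rot":[0,0,0],"claw":1},{"translation":[0,0,-0.003],"rot":[0,0,0],"claw":1},{"translation":[0,0,-0.003],"rot":[0,0,0],"claw":1}]'
python3 -m creep '[{"translation":[0,0,-0.33],"rot":[0,0,0],"claw":1},{"translation":[0,0,-0.66],"rot":[0,0,0],"claw":1},{"translation":[0,0,-0.66],"rot":[0,0,0],"claw":1},{"translation":[0,0,-0.66],"rot":[0,0,0],"claw":1}]'
python3 - <<'E'
from h import *
o,im=shot('wrist','w7.png');print(o['tcp_pos'],o['grip_width'])
print(ring(im,o,(.474,.1458)))
for d in manip.tip_of('small_socket_center','wrist'): print(d,world('wrist',d['centre'],.033,o))
cv2.imwrite('pics/w7c.png',im[100:340,200:460,::-1].repeat(2,0).repeat(2,1))
E
```

```text
time_s: 14.8
tcp_pos: [0.4733, 0.1458, 0.0184]
tcp_rot: [1.0, -0.0, 0.0, 0.0]
contact_force: [-0.1, -0.1, 1.1]
grip_width: 0.996
grasp_force: 0.0
time_s: 15.2
tcp_pos: [0.4738, 0.1459, 0.1185]
tcp_rot: [1.0, -0.0, 0.001, -0.0]
contact_force: [-0.1, -0.1, -0.9]
grip_width: 1.001
grasp_force: 0.0
[0.47378543 0.14590351 0.11845719] 1.00078277490413
(array([0.474 , 0.1459, 0.0302]), 496)
{'centre': [322.8, 245.5], 'conf': 0.7} [0.47303287 0.14673698 0.033     ]
```

View pics/w7c.png

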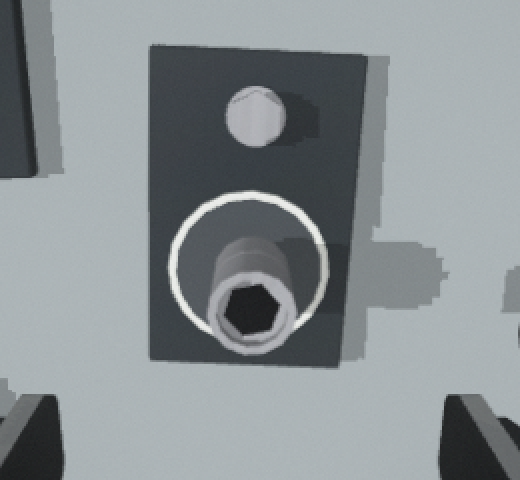

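The small socket stands upright in ring B (mouth at full-frame (326,255)). Next, fetch the large socket from the blank plate.

```bash
python3 - <<'E'
from h import *
o=manip.get_obs();print(world('wrist',(326,255.5),.056,o))
E
python3 -m creep '[{"translation":[0.05,0.98,0],"rot":[0,0,0],"claw":1},{"translation":[0.05,0.98,0],"rot":[0,0,0],"claw":1},{"translation":[0.05,0.98,0],"rot":[0,0,0],"claw":1},{"translation":[0.05,0.98,0],"rot":[0,0,0],"claw":1}]'
python3 -m creep '[{"translation":[0.04,0.98,0],"rot":[0,0,0],"claw":1},{"translation":[0.04,0.98,0],"rot":[0,0,0],"claw":1},{"translation":[0.04,0.98,0],"rot":[0,0,0],"claw":1},{"translation":[0.04,0.98,0],"rot":[0,0,0],"claw":1},{"translation":[0.04,0.98,0],"rot":[0,0,0],"claw":1}]'
python3 -m creep '[{"translation":[0,0,0.3],"rot":[0,0,0],"claw":1},{"translation":[0,0,0.6],"rot":[0,0,0],"claw":1},{"translation":[0,0,0.6],"rot":[0,0,0],"claw":1},{"translation":[0,0,0.6],"rot":[0,0,0],"claw":1}]'
```

```text
[0.47319488 0.1442125  0.056     ]
time_s: 15.7
tcp_pos: [0.4803, -0.0058, 0.1159]
tcp_rot: [1.0, -0.003, -0.001, 0.0]
contact_force: [0.3, 1.2, -0.2]
grip_width: 1.0
grasp_force: 0.0
time_s: 16.2
tcp_pos: [0.4859, -0.148, 0.116]
tcp_rot: [1.0, -0.001, -0.001, -0.001]
contact_force: [-0.2, 0.4, -1.2]
grip_width: 1.004
grasp_force: 0.0
time_s: 16.6
tcp_pos: [0.4863, -0.1465, 0.0273]
tcp_rot: [1.0, 0.001, -0.001, -0.001]
contact_force: [0.5, -0.3, 0.4]
grip_width: 0.997
grasp_force: 0.0
```

```bash
python3 -m creep '[{"translation":[0.01,0.009,0.031],"rot":[0,0,0],"claw":1},{"translation":[0.01,0.009,0.031],"rot":[0,0,0],"claw":-1},{"translation":[0.01,0.009,0.031],"rot":[0,0,0],"claw":-1},{"translation":[0.01,0.009,0.031],"rot":[0,0,0],"claw":-1},{"translation":[0.01,0.009,0.031],"rot":[0,0,0],"claw":-1},{"translation":[0.01,0.009,0.031],"rot":[0,0,0],"claw":-1},{"translation":[0.01,0.009,0.031],"rot":[0,0,0],"claw":-1},{"translation":[0.01,0.009,0.031],"rot":[0,0,0],"claw":-1}]'
python3 -m creep '[{"translation":[0,0,-0.15],"rot":[0,0,0],"claw":-1},{"translation":[0,0,-0.45],"rot":[0,0,0],"claw":-1},{"translation":[0,0,-0.667],"rot":[0,0,0],"claw":-1},{"translation":[0,0,-0.667],"rot":[0,0,0],"claw":-1}]'
python3 -m creep '[{"translation":[0.14,-0.3,0],"rot":[0,0,0],"claw":-1},{"translation":[0.14,-0.6,0],"rot":[0,0,0],"claw":-1},{"translation":[0.14,-0.93,0],"rot":[0,0,0],"claw":-1},{"translation":[0.14,-0.93,0],"rot":[0,0,0],"claw":-1}]'
python3 -m creep '[{"translation":[0.14,-0.3,0],"rot":[0,0,0],"claw":-1},{"translation":[0.14,-0.6,0],"rot":[0,0,0],"claw":-1},{"translation":[0.14,-0.93,0],"rot":[0,0,0],"claw":-1},{"translation":[0.14,-0.93,0],"rot":[0,0,0],"claw":-1}]'
python3 -m creep '[{"translation":[0.14,-0.3,0],"rot":[0,0,0],"claw":-1},{"translation":[0.14,-0.6,0],"rot":[0,0,0],"claw":-1},{"translation":[0.14,-0.93,0],"rot":[0,0,0],"claw":-1},{"translation":[0.14,-0.93,0],"rot":[0,0,0],"claw":-1},{"translation":[0.14,-0.93,0],"rot":[0,0,0],"claw":-1}]'
python3 - <<'E'
from h import *
o,im=shot('wrist','w8.png');print(o['tcp_pos'],o['grip_width'],np.round(o['joint_positions'],2))
print(ring(im,o,(.5524,.2702)))
E
```

```text
time_s: 17.4
tcp_pos: [0.4888, -0.1495, 0.0242]
tcp_rot: [1.0, -0.0, 0.001, 0.0]
contact_force: [-1.5, 4.0, 8.3]
grip_width: 0.547
grasp_force: 60.8
time_s: 17.8
tcp_pos: [0.4905, -0.1507, 0.1273]
tcp_rot: [1.0, -0.0, 0.004, 0.002]
contact_force: [-0.1, 0.2, -3.6]
grip_width: 0.548
grasp_force: 62.7
time_s: 18.2
tcp_pos: [0.5074, -0.0047, 0.1214]
tcp_rot: [1.0, 0.003, -0.002, -0.001]
contact_force: [-0.4, -0.6, -3.3]
grip_width: 0.548
grasp_force: 63.5
time_s: 18.6
tcp_pos: [0.5289, 0.1344, 0.1214]
tcp_rot: [1.0, 0.003, -0.001, -0.001]
contact_force: [0.7, -0.8, -3.2]
grip_width: 0.55
grasp_force: 64.0
time_s: 19.1
tcp_pos: [0.5504, 0.2691, 0.1212]
tcp_rot: [1.0, 0.001, -0.001, 0.001]
contact_force: [-0.2, 0.4, -3.5]
grip_width: 0.55
grasp_force: 64.4
[0.55038361 0.26906956 0.12119944] 0.5495057988010507 [ 0.33  0.6   1.42 -0.    1.13  1.9 ]
(array([0.5522, 0.2698, 0.0303]), 684)
```

```bash
python3 -m creep '[{"translation":[0.008,0,0.3],"rot":[0,0,0],"claw":-1},{"translation":[0.008,0,0.5],"rot":[0,0,0],"claw":-1},{"translation":[0.008,0,0.58],"rot":[0,0,0],"claw":-1},{"translation":[0.008,0,0.6],"rot":[0,0,0],"claw":-1},{"translation":[0.008,0,0.6],"rot":[0,0,0],"claw":-1},{"translation":[0.008,0,0.6],"rot":[0,0,0],"claw":-1}]'
```

```text
time_s: 19.75
tcp_pos: [0.5538, 0.2689, 0.0346]
tcp_rot: [1.0, -0.0, 0.001, -0.0]
contact_force: [0.5, -0.4, -3.9]
grip_width: 0.548
grasp_force: 64.6
```

```bash
python3 -m creep '[{"translation":[-0.006,-0.007,0.03],"rot":[0,0,0],"claw":-1},{"translation":[-0.006,-0.007,0.05],"rot":[0,0,0],"claw":-1},{"translation":[-0.006,-0.007,0.06],"rot":[0,0,0],"claw":-1},{"translation":[-0.006,-0.007,0.068],"rot":[0,0,0],"claw":-1},{"translation":[-0.006,-0.007,0.068],"rot":[0,0,0],"claw":-1},{"translation":[-0.006,-0.007,0.068],"rot":[0,0,0],"claw":-1}]'
```

```text
time_s: 20.35
tcp_pos: [0.5515, 0.2701, 0.0243]
tcp_rot: [1.0, 0.0, 0.0, -0.0]
contact_force: [-3.7, -1.5, 8.5]
grip_width: 0.549
grasp_force: 66.0
```

```bash
python3 -m creep '[{"translation":[0.006,0,-0.006],"rot":[0,0,0],"claw":-1},{"translation":[0.006,0,-0.006],"rot":[0,0,0],"claw":-1},{"translation":[0.006,0,-0.003],"rot":[0,0,0],"claw":-1},{"translation":[0.006,0,-0.002],"rot":[0,0,0],"claw":1},{"translation":[0.006,0,-0.002],"rot":[0,0,0],"claw":1},{"translation":[0.006,0,-0.002],"rot":[0,0,0],"claw":1},{"translation":[0.006,0,-0.002],"rot":[0,0,0],"claw":1},{"translation":[0.006,0,-0.002],"rot":[0,0,0],"claw":1}]'
python3 -m creep '[{"translation":[0,0,-0.33],"rot":[0,0,0],"claw":1},{"translation":[0,0,-0.66],"rot":[0,0,0],"claw":1},{"translation":[0,0,-0.66],"rot":[0,0,0],"claw":1},{"translation":[0,0,-0.66],"rot":[0,0,0],"claw":1}]'
python3 - <<'E'
from h import *
o,im=shot('wrist','w9.png');print(o['tcp_pos'],o['grip_width'])
print(ring(im,o,(.5524,.2702)))
for d in manip.tip_of('large_socket_center','wrist'): print(d,world('wrist',d['centre'],.036,o))
E
python3 -m creep '[{"translation":[-0.1,0.88,0],"rot":[0,0,0],"claw":1},{"translation":[-0.1,0.88,0],"rot":[0,0,0],"claw":1},{"translation":[-0.1,0.88,0],"rot":[0,0,0],"claw":1},{"translation":[-0.1,0.88,0],"rot":[0,0,0],"claw":1}]'
python3 -m creep '[{"translation":[0.1,0.95,0],"rot":[0,0,0],"claw":1},{"translation":[0.1,0.95,0],"rot":[0,0,0],"claw":1},{"translation":[0.1,0.95,0],"rot":[0,0,0],"claw":1},{"translation":[0.1,0.95,0],"rot":[0,0,0],"claw":1},{"translation":[0.1,0.95,0],"rot":[0,0,0],"claw":1}]'
python3 - <<'E'
from h import *
o,im=shot('wrist','w10.png');print(o['tcp_pos'])
print(ring(im,o,(.594,-.0055)))
for d in manip.tip_of('cap_center','wrist'): print(d,world('wrist',d['centre'],.026,o))
a=cv2.imread('pics/w9.png')
cv2.imwrite('pics/w910.png',np.hstack([a[60:420,140:500],im[0:360,140:500,::-1]]))
E
```

```text
time_s: 21.15
tcp_pos: [0.5526, 0.27, 0.0228]
tcp_rot: [1.0, -0.0, 0.0, 0.0]
contact_force: [0.4, -0.2, -0.2]
grip_width: 0.998
grasp_force: 0.0
time_s: 21.55
tcp_pos: [0.5532, 0.2702, 0.1233]
tcp_rot: [1.0, -0.0, 0.001, -0.0]
contact_force: [-0.4, 1.2, -0.8]
grip_width: 1.003
grasp_force: 0.0
[0.55316473 0.27022752 0.1233046 ] 1.0031692237741547
(array([0.5522, 0.2698, 0.0303]), 365)
{'centre': [322.1, 247.5], 'conf': 0.8} [0.55023364 0.2716494  0.036     ]
time_s: 22.05
tcp_pos: [0.5361, 0.1342, 0.1202]
tcp_rot: [1.0, -0.002, -0.002, 0.001]
contact_force: [-0.1, 0.9, 0.1]
grip_width: 0.996
grasp_force: 0.0
time_s: 22.55
tcp_pos: [0.552, -0.0046, 0.1206]
tcp_rot: [1.0, -0.001, -0.001, -0.0]
contact_force: [-1.3, 0.3, -0.8]
grip_width: 1.001
grasp_force: 0.0
[ 0.55199377 -0.00464569  0.12064994]
(array([ 0.5949, -0.0078,  0.0304]), 279)
{'centre': [323.0, 183.5], 'conf': 0.98} [ 0.59462223 -0.00401437  0.026     ]
```

View pics/w910.png

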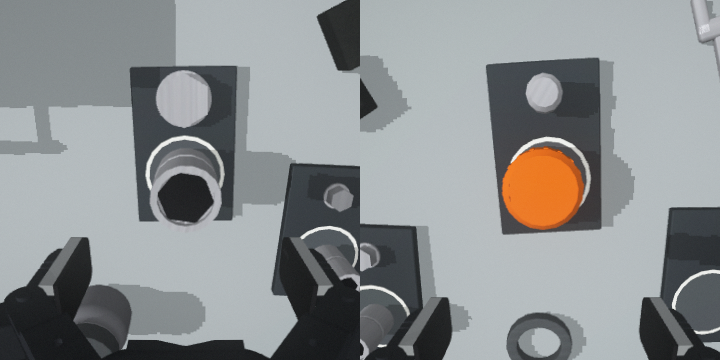

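Left: the large socket stands upright and centred in ring A. Right: the cap is at full-frame (323,188) in ring C, with the shaft behind it. Descend on the cap.

```bash
python3 -m creep '[{"translation":[0.27,0,0.3],"rot":[0,0,0],"claw":1},{"translation":[0.27,0,0.5],"rot":[0,0,0],"claw":1},{"translation":[0.27,0,0.69],"rot":[0,0,0],"claw":1},{"translation":[0.27,0,0.69],"rot":[0,0,0],"claw":1},{"translation":[0.27,0,0.69],"rot":[0,0,0],"claw":1},{"translation":[0.27,0,0.69],"rot":[0,0,0],"claw":1}]'
python3 - <<'E'
from h import *
o,im=shot('wrist','w11.png');print(o['tcp_pos'],world('wrist',(0,0),.01,o)[:2])
m=((im[:,:,0]>200)&(im[:,:,2]<90)).astype(np.uint8);n,l,s,c=cv2.connectedComponentsWithStats(m);k=1+s[1:,4].argmax();print(s[k],c[k])
E
```

```text
time_s: 23.25
tcp_pos: [0.594, -0.0039, 0.0203]
tcp_rot: [1.0, 0.0, 0.001, 0.0]
contact_force: [0.2, -0.8, 0.5]
grip_width: 1.004
grasp_force: 0.0
[ 0.59403067 -0.00385915  0.02031337] [0.73260305 0.13768277]
[ 266  269  106   41 3105] [318.08502415 290.73333333]
```

```bash
python3 -m creep '[{"translation":[0,-0.01,0.055],"rot":[0,0,0],"claw":1},{"translation":[0,-0.01,0.055],"rot":[0,0,0],"claw":1},{"translation":[0,-0.01,0.055],"rot":[0,0,0],"claw":-1},{"translation":[0,-0.01,0.055],"rot":[0,0,0],"claw":-1},{"translation":[0,-0.01,0.055],"rot":[0,0,0],"claw":-1},{"translation":[0,-0.01,0.055],"rot":[0,0,0],"claw":-1},{"translation":[0,-0.01,0.055],"rot":[0,0,0],"claw":-1},{"translation":[0,-0.01,0.055],"rot":[0,0,0],"claw":-1}]'
python3 -m creep '[{"translation":[0,0,-0.15],"rot":[0,0,0],"claw":-1},{"translation":[0,0,-0.5],"rot":[0,0,0],"claw":-1},{"translation":[0,0,-0.5],"rot":[0,0,0],"claw":-1},{"translation":[0,0,-0.5],"rot":[0,0,0],"claw":-1}]'
python3 -m creep '[{"translation":[-0.707,0.3,0],"rot":[0,0,0],"claw":-1},{"translation":[-0.707,0.6,0],"rot":[0,0,0],"claw":-1},{"translation":[-0.707,0.96,0],"rot":[0,0,0],"claw":-1},{"translation":[-0.707,0.96,0],"rot":[0,0,0],"claw":-1},{"translation":[-0.707,0.96,0],"rot":[0,0,0],"claw":-1}]'
python3 - <<'E'
from h import *
o,im=shot('wrist','w12.png');print(o['tcp_pos'],o['grip_width'])
print(ring(im,o,(.488,-.1478)),ring(im,o,(.5945,-.0065)))
E
```

```text
time_s: 24.1
tcp_pos: [0.5934, -0.0032, 0.0109]
tcp_rot: [1.0, -0.0, 0.001, 0.0]
contact_force: [-1.0, -0.2, 4.9]
grip_width: 0.633
grasp_force: 63.6
time_s: 24.5
tcp_pos: [0.5937, -0.0031, 0.0864]
tcp_rot: [1.0, -0.0, 0.001, 0.0]
contact_force: [0.8, -0.6, -0.9]
grip_width: 0.63
grasp_force: 63.4
time_s: 25.0
tcp_pos: [0.4846, -0.1507, 0.0837]
tcp_rot: [1.0, -0.003, -0.001, -0.0]
contact_force: [0.4, 0.3, -1.0]
grip_width: 0.631
grasp_force: 63.4
[ 0.48462213 -0.1507499   0.08373311] 0.6308779541794982
(array([ 0.488 , -0.1475,  0.0302]), 748) (array([ 0.5948, -0.008 ,  0.0303]), 1434)
```

View pics/w12.png

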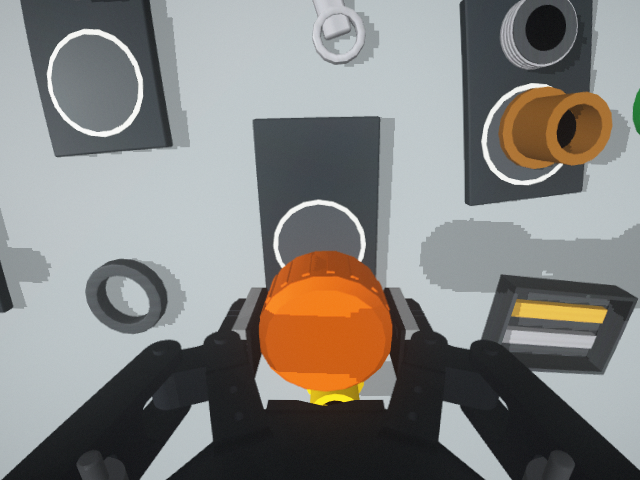

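The cap is held level at (325,325), with ring E at (320,245) and ring C empty at (95,82). Lower it.

```bash
python3 -m creep '[{"translation":[0.013,-0.012,0.2],"rot":[0,0,0],"claw":-1},{"translation":[0.013,-0.012,0.35],"rot":[0,0,0],"claw":-1},{"translation":[0.013,-0.012,0.43],"rot":[0,0,0],"claw":-1},{"translation":[0.013,-0.012,0.46],"rot":[0,0,0],"claw":-1},{"translation":[0.013,-0.012,0.46],"rot":[0,0,0],"claw":-1},{"translation":[0.013,-0.012,0.46],"rot":[0,0,0],"claw":-1}]'
```

```text
time_s: 25.65
tcp_pos: [0.4894, -0.1451, 0.0168]
tcp_rot: [1.0, 0.0, 0.001, 0.0]
contact_force: [0.2, -1.0, -0.0]
grip_width: 0.632
grasp_force: 63.4
```

```bash
python3 -m creep '[{"translation":[-0.01,0.016,0.015],"rot":[0,0,0],"claw":-1},{"translation":[-0.01,0.016,0.027],"rot":[0,0,0],"claw":-1},{"translation":[-0.01,0.016,0.035],"rot":[0,0,0],"claw":-1},{"translation":[-0.01,0.016,0.037],"rot":[0,0,0],"claw":-1},{"translation":[-0.01,0.016,0.037],"rot":[0,0,0],"claw":-1}]'
```

```text
time_s: 26.15
tcp_pos: [0.4873, -0.1477, 0.0109]
tcp_rot: [1.0, -0.0, 0.0, 0.0]
contact_force: [-0.7, -0.1, 2.3]
grip_width: 0.634
grasp_force: 63.8
```

```bash
python3 -m creep '[{"translation":[0,0,0],"rot":[0,0,0],"claw":1},{"translation":[0,0,0],"rot":[0,0,0],"claw":1},{"translation":[0,0,0],"rot":[0,0,0],"claw":1},{"translation":[0,0,0],"rot":[0,0,0],"claw":1},{"translation":[0,0,0],"rot":[0,0,0],"claw":1}]'
python3 -m creep '[{"translation":[0,0,-0.33],"rot":[0,0,0],"claw":1},{"translation":[0,0,-0.7],"rot":[0,0,0],"claw":1},{"translation":[0,0,-0.7],"rot":[0,0,0],"claw":1},{"translation":[0,0,-0.7],"rot":[0,0,0],"claw":1}]'
python3 - <<'E'
from h import *
o,im=shot('wrist','w13.png');print(o['tcp_pos'],ring(im,o,(.488,-.1478)))
for d in manip.tip_of('cap_center','wrist'): print(d,world('wrist',d['centre'],.026,o))
E
python3 -m creep '[{"translation":[0.28,0.92,0],"rot":[0,0,0],"claw":1},{"translation":[0.28,0.92,0],"rot":[0,0,0],"claw":1},{"translation":[0.28,0.92,0],"rot":[0,0,0],"claw":1},{"translation":[0.28,0.92,0],"rot":[0,0,0],"claw":1},{"translation":[0.28,0.92,0],"rot":[0,0,0],"claw":1}]'
python3 - <<'E'
from h import *
o,im=shot('wrist','w14.png');print(o['tcp_pos'],ring(im,o,(.5618,-.284)))
for d in manip.tip_of('bushing_center','wrist')[:4]: print(d,world('wrist',d['centre'],.03,o))
a=cv2.imread('pics/w13.png')
cv2.imwrite('pics/w1314.png',np.hstack([a[60:420,140:500],im[0:360,140:500,::-1]]))
E
```

```text
time_s: 26.65
tcp_pos: [0.4873, -0.1476, 0.0106]
tcp_rot: [1.0, -0.0, 0.0, 0.0]
contact_force: [0.5, 0.4, -0.7]
grip_width: 0.994
grasp_force: 0.0
time_s: 27.05
tcp_pos: [0.4882, -0.148, 0.1172]
tcp_rot: [1.0, -0.0, 0.002, 0.001]
contact_force: [-0.3, -0.5, -0.2]
grip_width: 1.003
grasp_force: 0.0
[ 0.48817763 -0.14796228  0.11718937] (array([ 0.4875, -0.1478,  0.0307]), 316)
{'centre': [325.2, 241.5], 'conf': 0.72} [ 0.48865563 -0.14906877  0.026     ]
time_s: 27.65
tcp_pos: [0.5281, -0.2858, 0.113]
tcp_rot: [1.0, -0.001, -0.002, -0.001]
contact_force: [-0.5, 0.1, -0.1]
grip_width: 1.0
grasp_force: 0.0
[ 0.52807804 -0.28581131  0.11300639] (array([ 0.5618, -0.2836,  0.0303]), 734)
{'centre': [323.7, 191.4], 'conf': 0.94} [ 0.56701281 -0.28554973  0.03      ]
{'centre': [466.3, 167.5], 'conf': 0.84} [ 0.58365335 -0.38229332  0.03      ]
{'centre': [577.1, 175.2], 'conf': 0.81} [ 0.57957945 -0.46324918  0.03      ]
{'centre': [524.7, 281.0], 'conf': 0.75} [ 0.49844974 -0.43954711  0.03      ]
```

View pics/w1314.png

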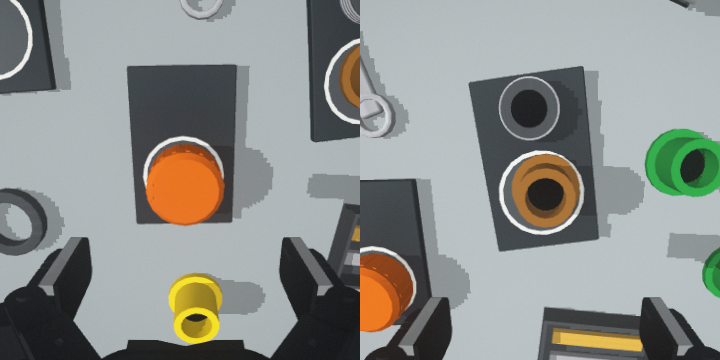

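Left: the cap is centred on the blank plate. Right: the bronze bushing has its bore at full-frame (324,193) in ring D, with green (690,165) clear of the fingers. Descend.

```bash
python3 -m creep '[{"translation":[0.25,0.004,0.3],"rot":[0,0,0],"claw":1},{"translation":[0.25,0.004,0.45],"rot":[0,0,0],"claw":1},{"translation":[0.25,0.004,0.61],"rot":[0,0,0],"claw":1},{"translation":[0.25,0.004,0.61],"rot":[0,0,0],"claw":1},{"translation":[0.25,0.004,0.61],"rot":[0,0,0],"claw":1},{"translation":[0.25,0.004,0.61],"rot":[0,0,0],"claw":1}]'
```

```text
time_s: 28.35
tcp_pos: [0.5675, -0.2863, 0.026]
tcp_rot: [1.0, 0.0, 0.001, 0.001]
contact_force: [0.2, -0.0, 0.9]
grip_width: 1.002
grasp_force: 0.0
```

```bash
python3 -m creep '[{"translation":[0,0,0.04],"rot":[0,0,0],"claw":1},{"translation":[0,0,0.04],"rot":[0,0,0],"claw":-1},{"translation":[0,0,0.04],"rot":[0,0,0],"claw":-1},{"translation":[0,0,0.04],"rot":[0,0,0],"claw":-1},{"translation":[0,0,0.04],"rot":[0,0,0],"claw":-1},{"translation":[0,0,0.04],"rot":[0,0,0],"claw":-1},{"translation":[0,0,0.04],"rot":[0,0,0],"claw":-1},{"translation":[0,0,0.04],"rot":[0,0,0],"claw":-1}]'
python3 -m creep '[{"translation":[0,0,-0.15],"rot":[0,0,0],"claw":-1},{"translation":[0,0,-0.5],"rot":[0,0,0],"claw":-1},{"translation":[0,0,-0.5],"rot":[0,0,0],"claw":-1},{"translation":[0,0,-0.5],"rot":[0,0,0],"claw":-1}]'
python3 -m creep '[{"translation":[0.09,-0.3,0],"rot":[0,0,0],"claw":-1},{"translation":[0.09,-0.6,0],"rot":[0,0,0],"claw":-1},{"translation":[0.09,-0.93,0],"rot":[0,0,0],"claw":-1},{"translation":[0.09,-0.93,0],"rot":[0,0,0],"claw":-1}]'
python3 -m creep '[{"translation":[0.08,-0.3,0],"rot":[0,0,0],"claw":-1},{"translation":[0.08,-0.6,0],"rot":[0,0,0],"claw":-1},{"translation":[0.08,-0.92,0],"rot":[0,0,0],"claw":-1},{"translation":[0.08,-0.92,0],"rot":[0,0,0],"claw":-1},{"translation":[0.08,-0.92,0],"rot":[0,0,0],"claw":-1}]'
python3 - <<'E'
from h import *
o,im=shot('wrist','w15.png');print(o['tcp_pos'],o['grip_width'],ring(im,o,(.5948,-.0075)))
E
```

```text
time_s: 29.15
tcp_pos: [0.5671, -0.2864, 0.0187]
tcp_rot: [1.0, -0.0, 0.0, 0.0]
contact_force: [-0.9, -0.7, 5.3]
grip_width: 0.431
grasp_force: 60.5
time_s: 29.55
tcp_pos: [0.5672, -0.2865, 0.0941]
tcp_rot: [1.0, -0.0, 0.001, 0.001]
contact_force: [-0.1, 0.3, -2.4]
grip_width: 0.426
grasp_force: 60.5
time_s: 29.95
tcp_pos: [0.5784, -0.1402, 0.0906]
tcp_rot: [1.0, 0.003, -0.003, -0.002]
contact_force: [-0.5, 0.2, -2.0]
grip_width: 0.426
grasp_force: 61.0
time_s: 30.45
tcp_pos: [0.5914, -0.0078, 0.0914]
tcp_rot: [1.0, 0.001, -0.002, 0.0]
contact_force: [-0.3, -0.0, -2.1]
grip_width: 0.427
grasp_force: 61.3
[ 0.59135505 -0.00781583  0.09142598] 0.4268784674713496 (array([ 0.5949, -0.0081,  0.0302]), 756)
```

View pics/w15.png

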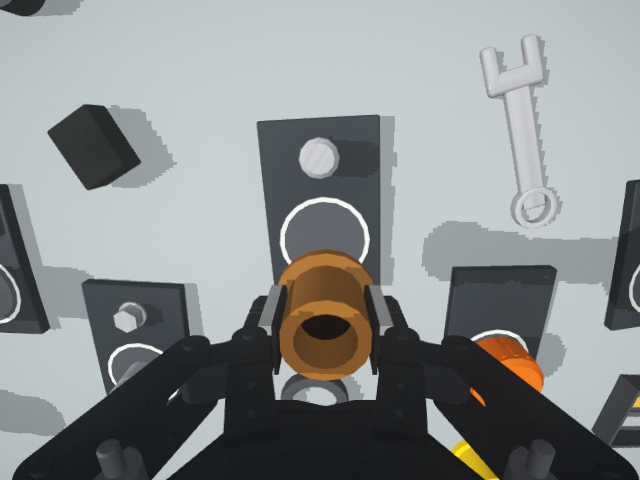

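The bushing is held upright at (326,320), with ring C at (325,238). Lower it.

```bash
python3 -m creep '[{"translation":[0.013,0,0.2],"rot":[0,0,0],"claw":-1},{"translation":[0.013,0,0.35],"rot":[0,0,0],"claw":-1},{"translation":[0.013,0,0.43],"rot":[0,0,0],"claw":-1},{"translation":[0.013,0,0.45],"rot":[0,0,0],"claw":-1},{"translation":[0.013,0,0.45],"rot":[0,0,0],"claw":-1},{"translation":[0.013,0,0.45],"rot":[0,0,0],"claw":-1}]'
```

```text
time_s: 31.1
tcp_pos: [0.595, -0.0093, 0.0266]
tcp_rot: [1.0, -0.0, 0.001, 0.0]
contact_force: [-0.3, 0.9, -1.7]
grip_width: 0.427
grasp_force: 61.3
```

```bash
python3 -m creep '[{"translation":[0.002,-0.008,0.025],"rot":[0,0,0],"claw":-1},{"translation":[0.002,-0.008,0.042],"rot":[0,0,0],"claw":-1},{"translation":[0.002,-0.008,0.05],"rot":[0,0,0],"claw":-1},{"translation":[0.002,-0.008,0.053],"rot":[0,0,0],"claw":-1},{"translation":[0.002,-0.008,0.053],"rot":[0,0,0],"claw":-1}]'
```

```text
time_s: 31.6
tcp_pos: [0.5947, -0.0074, 0.0187]
tcp_rot: [1.0, 0.0, 0.0, 0.0]
contact_force: [-1.7, 0.8, 4.4]
grip_width: 0.43
grasp_force: 62.3
```

```bash
python3 -m creep '[{"translation":[0,0,-0.002],"rot":[0,0,0],"claw":-1},{"translation":[0,0,-0.002],"rot":[0,0,0],"claw":1},{"translation":[0,0,-0.002],"rot":[0,0,0],"claw":1},{"translation":[0,0,-0.002],"rot":[0,0,0],"claw":1},{"translation":[0,0,-0.002],"rot":[0,0,0],"claw":1},{"translation":[0,0,-0.002],"rot":[0,0,0],"claw":1},{"translation":[0,0,-0.002],"rot":[0,0,0],"claw":1}]'
python3 -m creep '[{"translation":[0,0,-0.33],"rot":[0,0,0],"claw":1},{"translation":[0,0,-0.66],"rot":[0,0,0],"claw":1},{"translation":[0,0,-0.66],"rot":[0,0,0],"claw":1},{"translation":[0,0,-0.66],"rot":[0,0,0],"claw":1}]'
python3 - <<'E'
from h import *
o,im=shot('wrist','w16.png');print(o['tcp_pos'],ring(im,o,(.5948,-.0078)))
for d in manip.tip_of('bushing_center','wrist')[:3]: print(d,world('wrist',d['centre'],.03,o))
E
python3 -m creep '[{"translation":[-0.72,0.94,0],"rot":[0,0,0],"claw":1},{"translation":[-0.72,0.94,0],"rot":[0,0,0],"claw":1},{"translation":[-0.72,0.94,0],"rot":[0,0,0],"claw":1},{"translation":[-0.72,0.94,0],"rot":[0,0,0],"claw":1},{"translation":[-0.72,0.94,0],"rot":[0,0,0],"claw":1},{"translation":[-0.72,0.94,0],"rot":[0,0,0],"claw":1}]'
python3 -m creep '[{"translation":[0,0,0.3],"rot":[0,0,0],"claw":1},{"translation":[0,0,0.55],"rot":[0,0,0],"claw":1},{"translation":[0,0,0.64],"rot":[0,0,0],"claw":1},{"translation":[0,0,0.64],"rot":[0,0,0],"claw":1},{"translation":[0,0,0.64],"rot":[0,0,0],"claw":1}]'
```

```text
time_s: 32.3
tcp_pos: [0.5946, -0.0076, 0.0179]
tcp_rot: [1.0, -0.0, -0.0, 0.0]
contact_force: [1.3, 0.1, 0.7]
grip_width: 1.001
grasp_force: 0.0
time_s: 32.7
tcp_pos: [0.5953, -0.0076, 0.1184]
tcp_rot: [1.0, -0.0, 0.002, 0.0]
contact_force: [-0.3, -0.1, -0.2]
grip_width: 0.995
grasp_force: 0.0
[ 0.59525004 -0.0076063   0.11836721] (array([ 0.5948, -0.0082,  0.0303]), 431)
{'centre': [473.3, 451.9], 'conf': 0.91} [ 0.37930942 -0.15356418  0.03      ]
{'centre': [325.3, 242.4], 'conf': 0.62} [ 0.59593535 -0.00866924  0.03      ]
time_s: 33.4
tcp_pos: [0.4859, -0.1486, 0.1159]
tcp_rot: [1.0, -0.001, -0.001, -0.001]
contact_force: [-0.3, -0.3, -0.2]
grip_width: 1.002
grasp_force: 0.0
time_s: 33.9
tcp_pos: [0.4871, -0.1477, 0.0208]
tcp_rot: [1.0, 0.001, -0.0, -0.0]
contact_force: [0.5, 0.6, 0.4]
grip_width: 1.002
grasp_force: 0.0
```

View pics/w16.png

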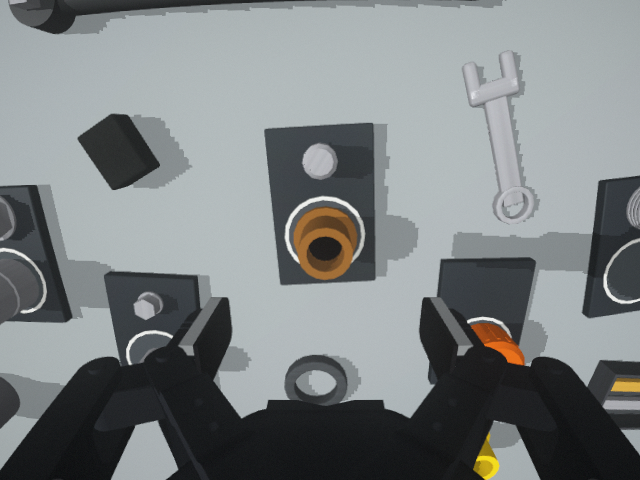

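The bushing stands centred in ring C (325,240). Grip the cap and carry it to the port plate.

```bash
python3 -m creep '[{"translation":[0.003,0,0.06],"rot":[0,0,0],"claw":1},{"translation":[0.003,0,0.06],"rot":[0,0,0],"claw":1},{"translation":[0.003,0,0.06],"rot":[0,0,0],"claw":-1},{"translation":[0.003,0,0.06],"rot":[0,0,0],"claw":-1},{"translation":[0.003,0,0.06],"rot":[0,0,0],"claw":-1},{"translation":[0.003,0,0.06],"rot":[0,0,0],"claw":-1},{"translation":[0.003,0,0.06],"rot":[0,0,0],"claw":-1},{"translation":[0.003,0,0.06],"rot":[0,0,0],"claw":-1}]'
python3 -m creep '[{"translation":[0,0,-0.15],"rot":[0,0,0],"claw":-1},{"translation":[0,0,-0.5],"rot":[0,0,0],"claw":-1},{"translation":[0,0,-0.5],"rot":[0,0,0],"claw":-1},{"translation":[0,0,-0.5],"rot":[0,0,0],"claw":-1}]'
python3 -m creep '[{"translation":[0.48,0.3,0],"rot":[0,0,0],"claw":-1},{"translation":[0.48,0.6,0],"rot":[0,0,0],"claw":-1},{"translation":[0.48,0.907,0],"rot":[0,0,0],"claw":-1},{"translation":[0.48,0.907,0],"rot":[0,0,0],"claw":-1},{"translation":[0.48,0.907,0],"rot":[0,0,0],"claw":-1}]'
python3 - <<'E'
from h import *
o,im=shot('wrist','w17.png');print(o['tcp_pos'],o['grip_width'],ring(im,o,(.5618,-.284)))
E
```

```text
time_s: 34.7
tcp_pos: [0.4873, -0.1487, 0.0129]
tcp_rot: [1.0, -0.0, 0.001, 0.0]
contact_force: [-1.2, 0.3, 5.4]
grip_width: 0.628
grasp_force: 63.5
time_s: 35.1
tcp_pos: [0.4878, -0.149, 0.0885]
tcp_rot: [1.0, -0.0, 0.002, 0.001]
contact_force: [0.1, 0.6, -1.3]
grip_width: 0.637
grasp_force: 63.4
time_s: 35.6
tcp_pos: [0.5579, -0.2865, 0.0849]
tcp_rot: [1.0, -0.002, -0.001, -0.001]
contact_force: [-0.5, -0.2, -0.6]
grip_width: 0.633
grasp_force: 63.4
[ 0.55793799 -0.28648116  0.08490148] 0.6333811041536314 (array([ 0.5617, -0.2835,  0.0302]), 745)
```

```bash
python3 -m creep '[{"translation":[0.015,-0.012,0.2],"rot":[0,0,0],"claw":-1},{"translation":[0.015,-0.012,0.35],"rot":[0,0,0],"claw":-1},{"translation":[0.015,-0.012,0.43],"rot":[0,0,0],"claw":-1},{"translation":[0.015,-0.012,0.45],"rot":[0,0,0],"claw":-1},{"translation":[0.015,-0.012,0.45],"rot":[0,0,0],"claw":-1},{"translation":[0.015,-0.012,0.45],"rot":[0,0,0],"claw":-1}]'
```

```text
time_s: 36.25
tcp_pos: [0.5619, -0.2828, 0.0207]
tcp_rot: [1.0, 0.0, 0.001, 0.001]
contact_force: [-0.7, 0.2, -0.4]
grip_width: 0.628
grasp_force: 63.4
```

```bash
python3 -m creep '[{"translation":[-0.001,0.006,0.025],"rot":[0,0,0],"claw":-1},{"translation":[-0.001,0.006,0.042],"rot":[0,0,0],"claw":-1},{"translation":[-0.001,0.006,0.05],"rot":[0,0,0],"claw":-1},{"translation":[-0.001,0.006,0.053],"rot":[0,0,0],"claw":-1},{"translation":[-0.001,0.006,0.053],"rot":[0,0,0],"claw":-1}]'
```

```text
time_s: 36.75
tcp_pos: [0.5612, -0.2839, 0.013]
tcp_rot: [1.0, -0.0, 0.0, 0.0]
contact_force: [-2.2, 1.8, 8.9]
grip_width: 0.629
grasp_force: 64.4
```

Seated. Release, rise, back off and check everything.

```bash
python3 -m creep '[{"translation":[0.002,0,-0.003],"rot":[0,0,0],"claw":-1},{"translation":[0.002,0,-0.003],"rot":[0,0,0],"claw":1},{"translation":[0.002,0,-0.003],"rot":[0,0,0],"claw":1},{"translation":[0.002,0,-0.003],"rot":[0,0,0],"claw":1},{"translation":[0.002,0,-0.003],"rot":[0,0,0],"claw":1},{"translation":[0.002,0,-0.003],"rot":[0,0,0],"claw":1},{"translation":[0.002,0,-0.003],"rot":[0,0,0],"claw":1}]'
python3 -m creep '[{"translation":[0,0,-0.33],"rot":[0,0,0],"claw":1},{"translation":[0,0,-0.7],"rot":[0,0,0],"claw":1},{"translation":[0,0,-0.7],"rot":[0,0,0],"claw":1},{"translation":[0,0,-0.7],"rot":[0,0,0],"claw":1}]'
python3 -m creep '[{"translation":[-0.6,0.3,-0.7],"rot":[0,0,0],"claw":1},{"translation":[-0.6,0.3,-0.7],"rot":[0,0,0],"claw":1},{"translation":[-0.6,0.3,-0.7],"rot":[0,0,0],"claw":1},{"translation":[-0.6,0.3,-0.7],"rot":[0,0,0],"claw":1},{"translation":[-0.6,0.3,-0.7],"rot":[0,0,0],"claw":1}]'
python3 - <<'E'
from h import *
o,im=shot('wrist','w18.png');_,s=shot('side');_,t=shot('top');print(o['tcp_pos'],ring(im,o,(.5618,-.284)))
for d in manip.tip_of('cap_center','wrist')[:2]: print(d,world('wrist',d['centre'],.026,o))
for q,z in dict(large_socket_center=.036,small_socket_center=.033,bushing_center=.03,cap_center=.026).items():
  for n in ('top','side'):
    for d in manip.tip_of(q,n)[:5]: print(q,n,round(d['conf'],2),world(n,d['centre'],z)[:2].round(3))
a=np.hstack([s[150:410,120:420],cv2.resize(im[0:260,160:480],(300,260))])
b=cv2.resize(t[160:300,140:470],(600,255))
cv2.imwrite('pics/fin.png',np.vstack([a,b])[:,:,::-1])
E
```

```text
time_s: 37.45
tcp_pos: [0.5614, -0.2837, 0.0119]
tcp_rot: [1.0, -0.0, -0.0, 0.0]
contact_force: [0.8, -0.0, -0.8]
grip_width: 1.004
grasp_force: 0.0
time_s: 37.85
tcp_pos: [0.5623, -0.2843, 0.1192]
tcp_rot: [1.0, -0.0, 0.002, 0.001]
contact_force: [-0.3, 0.5, -0.8]
grip_width: 1.001
grasp_force: 0.0
time_s: 38.35
tcp_pos: [0.4707, -0.3288, 0.2211]
tcp_rot: [1.0, -0.001, -0.0, -0.0]
contact_force: [0.6, 0.2, -0.4]
grip_width: 1.003
grasp_force: 0.0
[ 0.47074682 -0.3287599   0.22109286] (array([ 0.5603, -0.2826,  0.0321]), 58)
{'centre': [280.7, 118.6], 'conf': 0.95} [ 0.56119023 -0.28663349  0.026     ]
large_socket_center top 0.95 [0.555 0.269]
large_socket_center side 0.84 [0.546 0.27 ]
small_socket_center top 0.67 [0.479 0.147]
small_socket_center side 0.89 [0.471 0.152]
bushing_center top 0.92 [ 0.594 -0.009]
bushing_center top 0.79 [ 0.372 -0.158]
bushing_center top 0.41 [ 0.582 -0.384]
bushing_center side 0.94 [ 0.595 -0.009]
bushing_center side 0.83 [ 0.362 -0.14 ]
bushing_center side 0.81 [ 0.49  -0.421]
bushing_center side 0.78 [ 0.569 -0.445]
bushing_center side 0.75 [ 0.593 -0.38 ]
cap_center top 0.77 [ 0.564 -0.281]
cap_center side 0.61 [ 0.56  -0.283]
```

View pics/fin.png

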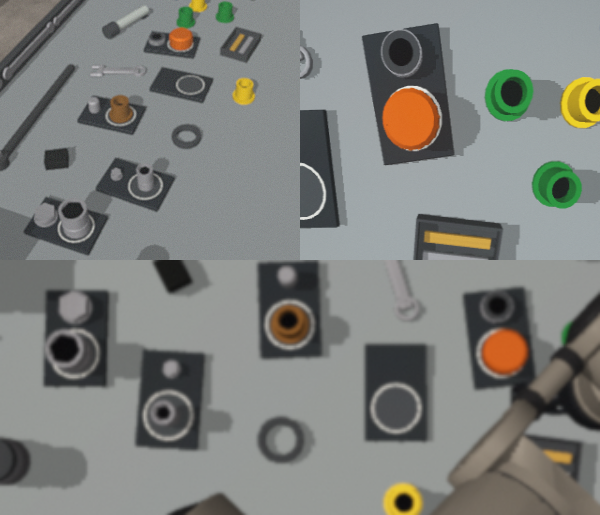

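All four pieces stand upright and centred on their own plates, and the blank plate is empty at (395,407). Hand in.

```bash
python3 -c "
from bench import manip
print(manip.finish_job())"
```

```text
the job is handed in; nothing more can be done
None
```

Job handed in at about 38.5 s: the final pictures show all four pieces upright, released and centred to within a few millimetres on their own plates, and the blank plate empty.

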